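# Shut the sole jig's gate and hold the angle gauge on its mark

## Robot

A 7-joint arm with a two-finger parallel gripper is mounted at the origin on the work surface. World frame = base frame: x ahead of the robot, y to its left, z up, the work surface at z = 0. Lengths are in m, angles in rad, forces in N, time in s.
With the tool pointing down it reaches from about 0.4 to 0.85 m from the base axis. Payload 4.5 kg.
Tool frame: the origin (TCP) lies between the finger pads; the fingertips stand 14 mm ahead of it and the grasp point (between the pads) lies 5 mm behind it; z points along the fingers, y is the direction in which the jaws open and shut (so a half turn about z gives the same grasp; the last joint's range is limited). The gripper opens to 88 mm and grips with 3 to 60 N. Pads are 18 mm wide; open, the fingers measure 123 mm over their backs; the gripper's body (75 mm by 187 mm) begins 45 mm behind the grasp point.
Start: joints at [1.37, 0.689, -0.195, 1.565, 0.157, 0.902, -0.215], TCP at [0.145, -0.608, 0.253] pointing down, gripper open.
Joint ranges: [-3.01, 3.01], [-0.46, 2.08], [-1.47, 1.51], [0.13, 2.56], [-1, 4.14], [0.04, 2.09], [-2.66, 2.66]. Speed limits (rad/s): [2.57, 2.57, 3.14, 3.14, 3.14, 3.14, 3.14].

## Interface

Orientations are given as a rotation vector (axis times angle).
In Python, from workcell import sensors, optics, workorder gives the robot as it stands. The module is installed in compiled form; this text tells all that it offers.
- The arm moves only by the tool jog_arm, never from a script. Its argument "plan" is text: rows parted by semicolons, each of 7 numbers parted by spaces: the opening, from 0 (shut) to 1 (fully open), then the shift along the world's x, y, z in m, then the turn, a rotation vector about the world's x, y, z in degrees. In form: gripper dx dy dz ax ay az; .... A call has 1 to 8 rows; each row is the pose to reach, as a shift and turn from the pose commanded when the call began; what a row does not reach only later rows make up. A row lasts 1/8 s, in which the tool goes at most 62.5 mm and 10.7 degrees, less where a joint would pass 70% of its speed; a pose out of reach is approached as far as the arm can. A call with a gripper value outside its range is refused whole. The fingers move at their own pace and stop on an object; the grip force is fixed at half the most. Time passes only in rows, so rows that repeat a pose let the fingers close. It gives the time, the measured TCP pose, the force and the opening at its end, in the units of the state.
- sensors.get_state(): the state, without advancing time (a new reading comes with each control period).
- optics.read_camera(name): name is "side" or "top"; returns a dict with "pixels" (480x640x3 uint8, red, green, blue), "z_map" (480x640 float32, m along the optical axis (not along the pixel's ray), 0 where there is no reading), "K" (3x3 intrinsics, pixels), "k1" (the pictures are not rectified: a ray, as slopes to the right and down, at radius r is drawn at 1 + k1 r^2 times it, then the intrinsics apply), "eye" and "rotation" of the camera in the world. Camera axes: x right, y down, z forward; pixel columns grow to the right and rows downward; lengths in m; the calibration is good to about 2 mm. A picture is of the moment at which its call begins.
- workorder.sign_off(): hands the job in, once; it reports no verdict.
The state is a dict: "t": time; "joints": joint angles; "qd": joint speeds; "joint_torque": joint torques, N m; "position": TCP position; "tcp_rot": TCP orientation; "ft_force": force on the tool from outside, world axes, zero at the start; "wrist_torque": the same for the moment, N m; "width": finger opening in m.
Only numpy, scipy, OpenCV 4.12 (cv2) and the standard library are available. Lean on these libraries where they do the work, as an engineer would, in place of code of your own. Each camera call takes 0.05 s, during which the arm holds its last target. There are 200 camera calls.

## Task

Swing the yellow gate of the blue sole jig shut until it seats on its catch, so that the sole cannot creep. Then pick up the angle gauge by its orange grip, stand it with its base lengthways along the worn rocker sole in the jig, and rock it until its swinging black pointer settles on the red mark, so that the sole can be scribed where the base touches. Finish still holding it like that, the base touching the sole with a light hand (not leaning hard on it) and the gate still shut; leave the other things on the bench where they are.

Things in the scene. Friction and masses are not known exactly. Their poses are not given: they have to be found in the camera images.
- jig: Blue sole jig, fixed to the bench. Origin: underside of its base plate; z up, y lengthways along the sole towards the gate end, x across the sole. Base plate x -80..80, y -115..145 mm, 18 mm thick. The sole is clamped in it tread up; two blue jaws (x = +-62 mm) reach 63 mm high.
- sole_crown (a point): Nominal top of the worn black rocker sole (fixed, hard rubber), 105 mm straight above the jig's origin, axes as the jig's. Sole 46 to 80 mm wide (x), y -98..98 mm from here. Along y its top is a convex arc of 130 mm radius out to 55 mm either side of the crown, then slopes straight down at 25 degrees. Its tread bars are uneven by about 1 mm.
- gate (a joint): Yellow heel gate's angle, rad: 0 shut, grows as it swings outwards (up to 1.3). It turns easily and stays where left; over the last 0.15 rad it rides over a sprung ball catch (about 5 N at the free edge), which from about 0.05 rad pulls it to the shut stop and keeps it there.
- gate_hinge (a point): On the gate's upright hinge axis, 85 mm above the bench (the gate's top), jig x 60, y 129 mm. Axes turn with the gate: the panel runs 115 mm along -x from here, 8 mm thick about this axis, 27 to 85 mm above the bench; +y is the normal of its outer face, the one to push. Shut, these axes match the jig's; opening swings the free edge to the jig's +y.
- gate_edge (a point): Top corner of the gate's outer face at the free edge, 115 mm from the hinge axis; axes turn with the gate as at gate_hinge.
- gauge: Angle gauge, about 0.31 kg, upright on the bench. Origin: centre of its underside; z up. Aluminium base 110 mm along y, 32 along x, 12 thick. White round dial on both faces (+x, -x), 96 mm across, 10 thick along x, centre 64 mm up. Orange grip block on top: 18 mm thick along x (grip it across x), 26 along y, 108 to 158 mm up.
- pointer (a joint): Angle, rad, of the black pointer that hangs like a pendulum from the dial's centre, about the gauge's x axis, and comes to rest plumb within a second. 0: straight down towards the base; positive: tip towards the gauge's +y. Tilting the gauge with its +y end down by an angle makes the pointer read plus that angle.
- mark (a joint): Angle in rad of the small red mark on the dial's lower rim, counted like the pointer's. Preset, differs from start to start, is not to be changed. The pointer is on the mark when the two angles are equal.
- pointer_tip (a point): Tip of the black pointer, 40 mm from the dial's centre, in the middle of the dial's thickness.
- red_mark (a point): Middle of the red mark (6 mm wide), 40 mm from the dial's centre, in the middle of the dial's thickness.
- hammer: Bystander: hammer lying on the bench, 260 mm long
- screwdriver: Bystander: screwdriver lying on the bench, 200 mm long
- glue_jar: Bystander: closed glue jar with a red cap, 72 mm across, 85 mm tall
- nail_tin: Bystander: closed nail tin, 68 mm across, 60 mm tall
- heel_a: Bystander: black rubber heel piece, about 55 x 62 x 14 mm, lying on the bench
- heel_b: Bystander: second black rubber heel piece, same size
- brush: Bystander: brush lying on the bench, 180 mm long

How it is judged:
On the way, in this order (a step that is already met when the one before it is completed fails the run):
1. the gate is shut and seated on its catch (value of joint gate below 0.035 rad), for 0.3 s.
2. the gauge is lifted clear of the bench in the gripper (height (world z) of gauge above 0.03 m and contact force between the fingers and gauge above 1 N), for 0.2 s.
3. the gauge touches the sole with its base (contact force between gauge and sole above 0.4 N and x of gauge in the frame of sole_crown between -0.025 and 0.025 m and y of gauge in the frame of sole_crown between -0.075 and 0.075 m and height (world z) of gauge above 0.06 m), for 0.2 s.
At the end, for the whole second after the job is handed in: Gauge still gripped, base on the sole with 0.4 to 25 N, centre within 25 mm of its centre line and 75 mm of the crown, lengthways within 0.2 rad, clear of the gate; pointer at rest, tip within 3 mm of the middle of the red mark (4.3 degrees); gate under 0.035 rad (all of step 3 and value of joint gate below 0.035 rad and contact force between gauge and sole below 25 N and contact force between the fingers and gauge above 1 N and contact force between gauge and gate below 0.1 N and angle between the x axis of gauge and the x axis of sole_crown, either way round below 0.2 rad and distance between pointer_tip and red_mark below 0.003 m and velocity of joint pointer between -0.15 and 0.15 rad/s and linear speed of gauge below 0.02 m/s); the arm keeps its last pose, push and grip.
It fails at once if a bystander on the bench is moved by more than 30 mm (distance of any of hammer, screwdriver, glue_jar, nail_tin, heel_a, heel_b, brush from where it was at the start of the episode above 0.03 m).
It fails at once if the gauge is pressed hard on the sole (over 60 N) (contact force between gauge and sole above 60 N).
It fails at once if the red mark is turned on the dial (value of joint mark above 0.36 rad or value of joint mark below 0.06 rad).
It also fails if it takes over 61 s, if anything falls off the work surface, if the arm or the gripper's body presses on something with over 40 N, if the wrist force passes 120 N, or if a joint passes its speed limit or range.

## Working session

There is one attempt and no reset: what is moved stays moved. The work goes in short steps, Python scripts to look and compute and a tool call to move; the robot and the scene stay as the last step left them, time stands still between calls to the robot, and variables do not carry over. Pictures are saved under pics/ and viewed, on a budget of 10 in all, crops included, one or two more only if the job needs it, and the job is handed in when it is done.

Besides the shell and the picture viewer there is one more tool, called after "Call:" as name(argument=value, ...) on one line, values as JSON. jog_arm: Moves the arm, as the interface text tells. Its arguments: {"type":"object","properties":{"plan":{"type":"string"}},"required":["plan"]}

```bash
mkdir -p pics
cat > h.py <<'E'
import numpy as np, cv2
from workcell import sensors, optics, workorder
def cam(n, save=None):
    c=optics.read_camera(n)
    if save: cv2.imwrite('pics/'+save, c['pixels'][:,:,::-1])
    return c
def rays(c,uv):
    uv=np.atleast_2d(np.asarray(uv,float)); K=np.asarray(c['K'],float)
    d=cv2.undistortPoints(uv.reshape(-1,1,2),K,np.array([c['k1'],0,0,0,0],float)).reshape(-1,2)
    return np.c_[d,np.ones(len(d))]
def R(c): return np.asarray(c['rotation'],float)
def onz(c,uv,z):
    r=rays(c,uv)@R(c).T; e=np.asarray(c['eye']); return e+r*((z-e[2])/r[:,2])[:,None]
def depth(c,uv):
    uv=np.atleast_2d(np.asarray(uv)).astype(int); return np.asarray(c['eye'])+(rays(c,uv)*c['z_map'][uv[:,1],uv[:,0]][:,None])@R(c).T
def cloud(c,mask):
    v,u=np.nonzero(mask&(c['z_map']>0)); uv=np.c_[u,v]; return uv,depth(c,uv)
E
python3 - <<'E'
from h import *
for n in('side','top'):
    c=cam(n,n+'1.png'); print(n,c['K'],c['k1'],c['eye'],R(c).round(3))
print(sensors.get_state())
E
```

```text
side [[454.47380679   0.         316.18793159]
 [  0.         454.47380679 237.50777143]
 [  0.           0.           1.        ]] -0.05653326035848383 [-0.01945633  0.64504897  0.5175632 ] [-0.956  2.217 -1.295]
top [[561.04704946   0.         320.13903613]
 [  0.         561.04704946 233.1987354 ]
 [  0.           0.           1.        ]] -0.08784461856458609 [0.43833866 0.0995434  1.19481837] [-2.148  2.189 -0.123]
{'t': 0.1, 'joints': array([ 1.3697739 ,  0.68986606, -0.19453472,  1.56623055,  0.15727915,
        0.90253586, -0.21511682]), 'qd': array([-0.00014552, -0.00129991, -0.0010857 , -0.00197022,  0.00063474,
       -0.00239904, -0.00056797]), 'joint_torque': array([-2.60951063e-03, -5.28500354e+01, -1.27098821e+00, -1.53837079e+01,
       -5.24800492e-02,  2.03944888e-03,  4.20334914e-05]), 'position': array([ 0.14526013, -0.60731897,  0.25201438]), 'tcp_rot': array([-3.11834060e+00, -3.67909505e-01,  4.64409446e-04]), 'ft_force': array([ 0.55329808, -0.53437992,  0.49467758]), 'wrist_torque': array([ 0.00546829,  0.05680366, -0.04608997]), 'width': 0.08780457728045786}
```

```bash
sed -i "s/^def R(c).*/def R(c): return cv2.Rodrigues(np.asarray(c['rotation'],float))[0]/" h.py
python3 - <<'E'
import cv2,numpy as np
E
```

```text
(no output)
```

View pics/side1.png

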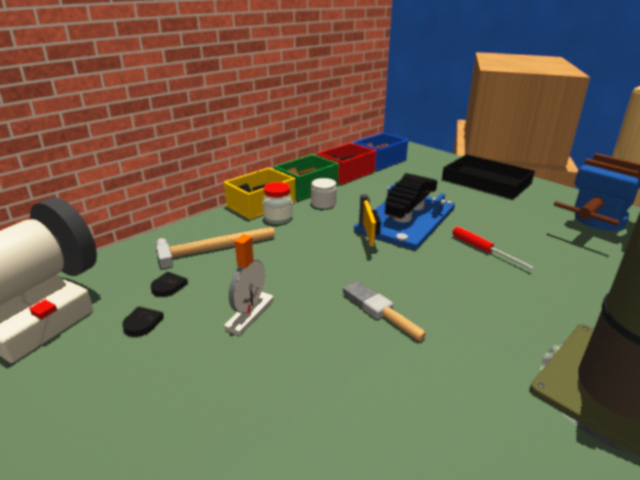

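View pics/top1.png

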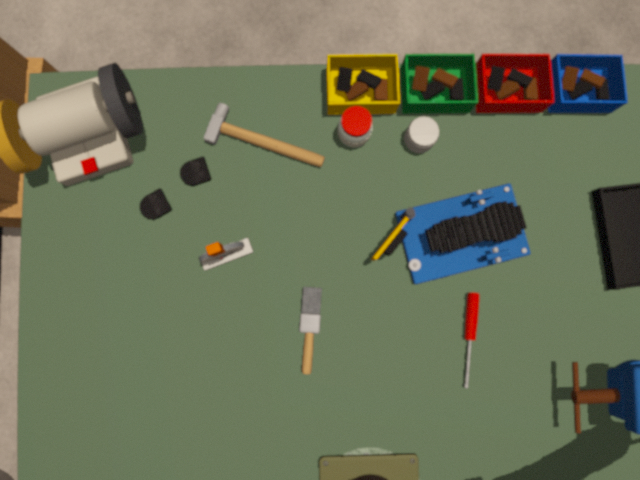

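```bash
cat > m.py <<'E'
from h import *
def hsv(c): return cv2.cvtColor(c['pixels'],cv2.COLOR_RGB2HSV)
def mask(c,lo,hi,roi):
    m=cv2.inRange(hsv(c),np.array(lo),np.array(hi)); z=np.zeros_like(m); x0,y0,x1,y1=roi; z[y0:y1,x0:x1]=m[y0:y1,x0:x1]; return z>0
def big(m):
    n,l,s,_=cv2.connectedComponentsWithStats(m.astype(np.uint8)); return l==1+np.argmax(s[1:,4])
E
python3 - <<'E'
from m import *
np.set_printoptions(precision=4,suppress=True)
c=cam('top')
b=mask(c,(100,120,60),(125,255,255),(380,170,550,300))
uv,P=cloud(c,b); print('blue',len(P),np.percentile(P[:,2],[5,50,95]))
uv=uv[(P[:,2]<.03)]
w=onz(c,uv,.018)[:,:2].astype(np.float32)
r=cv2.minAreaRect(w); print(r,cv2.boxPoints(r))
y=mask(c,(18,120,60),(35,255,255),(350,190,425,280)); uv,P=cloud(c,y); print('yel',len(P),np.percentile(P[:,2],[5,50,95]))
t=onz(c,uv[P[:,2]>.075],.085)[:,:2].astype(np.float32); print(cv2.minAreaRect(t),cv2.boxPoints(cv2.minAreaRect(t)))
o=mask(c,(5,150,80),(17,255,255),(190,225,260,280)); uv,P=cloud(c,o); print('or',len(P),np.percentile(P[:,2],[5,50,95]))
t=onz(c,uv[P[:,2]>.15],.158)[:,:2].astype(np.float32); print(cv2.minAreaRect(t),t.mean(0))
uv,P=cloud(c,mask(c,(0,0,60),(179,70,255),(190,225,260,280))); k=(P[:,2]<.02)&(P[:,2]>.005); print('base',k.sum())
t=onz(c,uv[k],.012)[:,:2].astype(np.float32); print(cv2.minAreaRect(t),cv2.boxPoints(cv2.minAreaRect(t)))
s=cam('side')
o=mask(s,(5,150,80),(17,255,255),(225,225,265,280)); uv,P=cloud(s,o); print('or side',len(P),P.mean(0),P[:,2].min(),P[:,2].max())
yy=mask(s,(18,120,60),(35,255,255),(340,180,390,260)); uv,P=cloud(s,yy); print('yel side',len(P),P.min(0),P.max(0))
E
```

```text
blue 5271 [0.0142 0.018  0.0622]
((0.5605922341346741, -0.2107589840888977), (0.15764297544956207, 0.2598799765110016), 13.083730697631836) [[ 0.4544 -0.102 ]
 [ 0.5132 -0.3552]
 [ 0.6668 -0.3195]
 [ 0.608  -0.0663]]
yel 372 [-0.0014  0.0822  0.0879]
((0.546859860420227, -0.04943423345685005), (0.01111483946442604, 0.1079784408211708), 51.6373405456543) [[ 0.5011 -0.0203]
 [ 0.5857 -0.0873]
 [ 0.5926 -0.0786]
 [ 0.508  -0.0116]]
or 188 [0.1249 0.1568 0.1604]
((0.525357723236084, 0.2918536067008972), (0.01880951039493084, 0.0269236471503973), 20.894729614257812) [0.5253 0.292 ]
base 426
((0.5313413739204407, 0.29326331615448), (0.1112455502152443, 0.14714621007442474), 2.238459825515747) [[0.4729 0.3646]
 [0.4786 0.2176]
 [0.5898 0.2219]
 [0.584  0.369 ]]
or side 554 [0.5419 0.2828 0.1248] 0.0024860086434626005 0.15811257547459778
yel side 412 [ 0.5022 -0.2078 -0.0037] [ 0.6751 -0.0093  0.0865]
```

Run:
```python
import cv2
i=cv2.imread('pics/side1.png')[225:340,215:285]; cv2.imwrite('pics/crop1.png',cv2.resize(i,None,fx=5,fy=5,interpolation=cv2.INTER_CUBIC))
import numpy as np
from scipy.spatial.transform import Rotation as Q
h=np.array([.5932,-.0861]); a=np.radians(13.08); X=np.array([np.cos(a),np.sin(a)]);Y=np.array([-np.sin(a),np.cos(a)])
s=None
for r,d,t in [(92,36,51),(92,23,51),(92,18,40),(92,15,30),(92,14,20),(92,13,10),(92,12,3),(92,11,0)]:
    t=np.radians(t); x=-r*np.cos(t)+d*np.sin(t); y=r*np.sin(t)+d*np.cos(t); p=h+(x*X+y*Y)/1000
    s=p if s is None else s; print(p.round(4),(p-s).round(4))
```

```text
[ 0.5427 -0.0012] [0. 0.]
[ 0.5348 -0.0114] [-0.008  -0.0103]
[ 0.5193 -0.0284] [-0.0234 -0.0272]
[ 0.5095 -0.045 ] [-0.0332 -0.0438]
[ 0.5036 -0.0611] [-0.0392 -0.06  ]
[ 0.5006 -0.0781] [-0.0421 -0.0769]
[ 0.5005 -0.0904] [-0.0422 -0.0892]
[ 0.5011 -0.0962] [-0.0417 -0.095 ]
```

View pics/crop1.png

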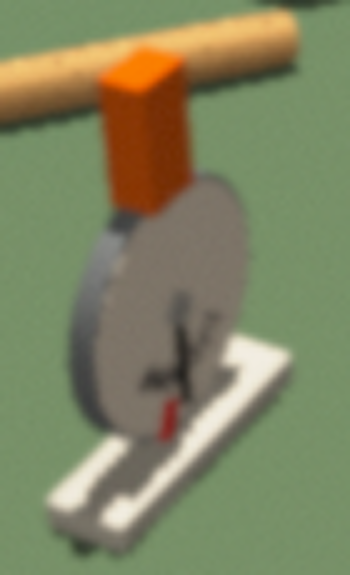

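Call:
jog_arm(plan="0 0.05 0.06 0 0 0 10; 0 0.1 0.12 0 0 0 20; 0 0.15 0.18 0 0 0 30; 0 0.2 0.24 0 0 0 40; 0 0.24 0.3 0 0 0 50; 0 0.27 0.36 0 0 0 60; 0 0.3 0.42 0 0 0 70; 0 0.33 0.48 0 0 0 80")

```text
t: 1.2
position: [0.4364, -0.2011, 0.2528]
tcp_rot: [2.147, 2.293, 0.0]
ft_force: [0.3, -0.7, -0.7]
width: 0.0105
```

Call:
jog_arm(plan="0 0 0.05 0 0 0 9; 0 0 0.05 0 0 0 9")

```text
t: 1.45
position: [0.4359, -0.1486, 0.2531]
tcp_rot: [-1.956, -2.457, -0.003]
ft_force: [0.6, -1.0, 1.3]
width: 0.0002
```

Run:
```python
from m import *
np.set_printoptions(precision=4,suppress=True)
c=cam('side')
# dial face plane: gauge centre, x axis
a=np.radians(20.9); X=np.array([np.cos(a),np.sin(a),0]);Y=np.array([-np.sin(a),np.cos(a),0])
g=np.array([.5253,.292,0])
e=np.asarray(c['eye']); n=-X if (e-g)@X<0 else X
P0=g+n*.005
def onface(uv):
    r=rays(c,uv)@R(c).T; p=e+r*(((P0-e)@n)/(r@n))[:,None]; return np.c_[(p-g)@Y,p[:,2]]
red=mask(c,(170,120,60),(179,255,255),(230,285,265,320))|mask(c,(0,120,60),(4,255,255),(230,285,265,320))
v,u=np.nonzero(red); q=onface(np.c_[u,v]); print(n,len(u),u.mean(),v.mean(),q.mean(0),q.min(0),q.max(0)); m=q.mean(0)
print('mark',np.arctan2(m[0],.064-m[1]),np.hypot(m[0],.064-m[1]))
h=hsv(c)[...,2]; 
dk=np.zeros((480,640),bool); dk[275:310,245:260]=h[275:310,245:260]<45
v,u=np.nonzero(dk); q=onface(np.c_[u,v]); k=np.hypot(q[:,0],q[:,1]-.064)<.042;print(q[k].mean(0),k.sum())
# check dial: mask of gray region centre
d=np.zeros((480,640),bool); d[255:315,225:270]=1
uv,P=cloud(c,d); f=abs((P-g)@n-.005)<.008; p=P[f]; p=p[(p[:,2]>.02)&(p[:,2]<.115)];print('dial offset along n',((p-g)@n).mean(),((p-g)@Y).min(),((p-g)@Y).max(),p[:,2].min(),p[:,2].max())
print(sensors.get_state()['position'])
```

```text
[-0.9342 -0.3567 -0.    ] 17 248.23529411764707 308.94117647058823 [0.0118 0.0217] [0.0085 0.016 ] [0.0162 0.0281]
mark 0.27296751286872345 0.043878640192896286
[0.0012 0.035 ] 2
dial offset along n 0.004108076450436677 -0.04574906707461472 0.04986756910981554 0.02035764188880501 0.11483601396890852
[ 0.4356 -0.1514  0.2528]
```

Call:
jog_arm(plan="0 0.035 0.05 0 0 0 0; 0 0.07 0.1 0 0 0 0; 0 0.107 0.15 0 0 0 0; 0 0.107 0.15 -0.05 0 0 0; 0 0.107 0.15 -0.1 0 0 0; 0 0.107 0.15 -0.15 0 0 0; 0 0.107 0.15 -0.179 0 0 0; 0 0.107 0.15 -0.179 0 0 0")

```text
t: 2.5
position: [0.5413, -0.0051, 0.0718]
tcp_rot: [-1.97, -2.445, 0.007]
ft_force: [-0.4, 0.2, -0.1]
width: 0.0004
```

Call:
jog_arm(plan="0 -0.007 -0.006 0 0 0 0; 0 -0.022 -0.023 0 0 0 0; 0 -0.032 -0.04 0 0 0 0; 0 -0.038 -0.056 0 0 0 0; 0 -0.04 -0.065 0 0 0 0; 0 -0.041 -0.073 0 0 0 0; 0 -0.041 -0.079 0 0 0 0; 0 -0.041 -0.084 0 0 0 0")

```text
t: 3.5
position: [0.5019, -0.0836, 0.0738]
tcp_rot: [-1.963, -2.45, -0.007]
ft_force: [-1.0, 9.8, 2.9]
width: 0.0001
```

Call:
jog_arm(plan="0 0.001 -0.003 0 0 0 0; 0 0.001 -0.006 0 0 0 0; 0 0.001 -0.006 0 0 0 0")

```text
t: 3.88
position: [0.5028, -0.0913, 0.0738]
tcp_rot: [-1.965, -2.45, -0.003]
ft_force: [-0.1, 2.8, 0.8]
width: 0.0004
```

Run:
```python
from m import *
c=cam('side','side2.png'); t=cam('top')
i=c['pixels'][150:270,330:470,::-1]; j=t['pixels'][170:300,350:550,::-1]
i=cv2.resize(i,(560,480)); cv2.imwrite('pics/c2.png',i)
print(sensors.get_state()['ft_force'],sensors.get_state()['position'])
y=mask(t,(18,120,60),(35,255,255),(350,190,425,290)); uv,P=cloud(t,y); k=P[:,2]>.075; print(k.sum())
q=onz(t,uv[k],.085)[:,:2].astype(np.float32); print(cv2.minAreaRect(q),cv2.boxPoints(cv2.minAreaRect(q)))
```

```text
[-0.07847583  2.16229528  0.77198121] [ 0.50287985 -0.09200151  0.07380558]
102
((0.5480695366859436, -0.09985727816820145), (0.05153193697333336, 0.026634998619556427), 2.0210719108581543) [[ 0.52184993 -0.08745675]
 [ 0.5227893  -0.11407518]
 [ 0.57428914 -0.11225781]
 [ 0.5733498  -0.08563937]]
```

View pics/c2.png

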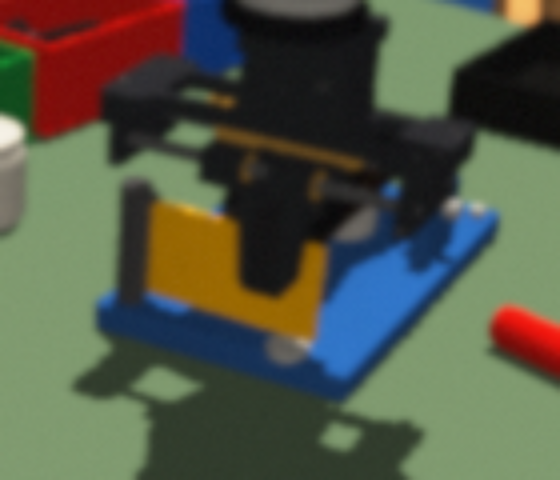

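Call:
jog_arm(plan="0 0 -0.002 0 0 0 0; 0 0 -0.004 0 0 0 0; 0 0 -0.004 0 0 0 0")

```text
t: 4.35
position: [0.5029, -0.0955, 0.0737]
tcp_rot: [-1.965, -2.45, -0.004]
ft_force: [0.7, 4.8, 0.3]
width: 0.0008
```

Call:
jog_arm(plan="0 0 -0.003 0 0 0 0; 0 0 -0.003 0 0 0 0")

```text
t: 4.6
position: [0.5029, -0.0956, 0.0737]
tcp_rot: [-1.961, -2.451, -0.009]
ft_force: [-0.7, 10.3, 1.3]
width: 0.0005
```

Call:
jog_arm(plan="0 0 0.03 0 0 0 0; 0.3 0 0.06 0.06 0 0 2; 0.6 0.01 0.12 0.12 0 0 4; 1 0.015 0.18 0.18 0 0 6; 1 0.015 0.24 0.18 0 0 8; 1 0.022 0.3 0.18 0 0 8; 1 0.022 0.36 0.18 0 0 8; 1 0.022 0.388 0.18 0 0 8")

```text
t: 5.6
position: [0.5252, 0.2885, 0.2537]
tcp_rot: [1.793, 2.577, -0.002]
ft_force: [1.1, -0.4, 0.1]
width: 0.0686
```

Run:
```python
from m import *
np.set_printoptions(precision=4,suppress=True)
t=cam('top'); s=sensors.get_state(); print(s['t'],s['position'],s['tcp_rot'])
y=mask(t,(18,120,60),(35,255,255),(370,190,435,290)); uv,P=cloud(t,y); k=P[:,2]>.075; print(k.sum())
q=onz(t,uv[k],.085)[:,:2].astype(np.float32); print('gate',cv2.minAreaRect(q),cv2.boxPoints(cv2.minAreaRect(q)))
b=mask(t,(100,120,60),(125,255,255),(380,170,550,300)); uv,P=cloud(t,b); uv=uv[P[:,2]<.03]
r=cv2.minAreaRect(onz(t,uv,.018)[:,:2].astype(np.float32)); print('jig',r)
# sole ridge heights
d=np.zeros((480,640),bool); d[190:270,410:540]=hsv(t)[190:270,410:540,2]<60
uv,P=cloud(t,d); a=np.radians(13.08); X=np.array([np.cos(a),np.sin(a)]);Y=np.array([-np.sin(a),np.cos(a)]); o=np.array([.564,-.2254])
x=(P[:,:2]-o)@X; yy=(P[:,:2]-o)@Y; k=(P[:,2]>.06)&(abs(x)<.05)
for lo in range(-100,100,20):
    m=k&(yy>lo/1e3)&(yy<(lo+20)/1e3)
    if m.sum(): print(lo+10,m.sum(),np.percentile(P[m,2],[50,90]),x[m].min(),x[m].max())
```

```text
5.65 [0.5225 0.3003 0.2547] [-1.7774 -2.5842 -0.0133]
258
gate ((0.5346605777740479, -0.10212776064872742), (0.10535981506109238, 0.013758476823568344), 12.909449577331543) [[ 0.4818 -0.1072]
 [ 0.4848 -0.1206]
 [ 0.5875 -0.0971]
 [ 0.5845 -0.0837]]
jig ((0.5606604218482971, -0.2110537886619568), (0.15764278173446655, 0.2591264247894287), 13.083549499511719)
-90 162 [0.0751 0.081 ] -0.02528006477163648 0.027965005252619714
-70 304 [0.0849 0.0895] -0.03549115706097859 0.036712449843776904
-50 286 [0.0944 0.0981] -0.03645068495045639 0.03717995763968202
-30 298 [0.0983 0.1016] -0.03735965681056843 0.035726209442840905
-10 268 [0.1029 0.1061] -0.030707116299824505 0.029387479540215276
10 291 [0.1009 0.1049] -0.027645069627530043 0.0261921139348822
30 290 [0.0975 0.1028] -0.028830956319814686 0.027265105661454396
50 304 [0.0913 0.096 ] -0.029530740123701917 0.030434134031670525
70 329 [0.0823 0.0898] -0.03095153143336331 0.02987241705444312
90 267 [0.0729 0.0779] -0.028878250445749248 0.0265092018363387
```

Call:
jog_arm(plan="1 0 0 0 0 0 0; 1 0 0 0 0 0 0")

```text
t: 5.9
position: [0.5251, 0.2855, 0.2531]
tcp_rot: [1.794, 2.577, -0.005]
ft_force: [-0.9, -0.8, 0.3]
width: 0.0881
```

Run:
```python
from m import *
s=sensors.get_state(); r=cv2.Rodrigues(s['tcp_rot'])[0]; print(s['position'],np.degrees(np.arctan2(r[1,1],r[0,1])),r[:,2],s['width'])
```

```text
[0.52511664 0.285487   0.25311222] 20.302045134012175 [-3.84435862e-04 -3.30565474e-03 -9.99994462e-01] 0.08814325361203895
```

Call:
jog_arm(plan="1 0 0.006 -0.05 0 0 0.5; 1 0 0.006 -0.1 0 0 0.5; 1 0 0.006 -0.12 0 0 0.5; 1 0 0.006 -0.12 0 0 0.5; 0 0 0.006 -0.12 0 0 0.5; 0 0 0.006 -0.12 0 0 0.5; 0 0 0.006 -0.12 0 0 0.5; 0 0 0.006 -0.12 0 0 0.5")

```text
t: 6.9
position: [0.5247, 0.2944, 0.1342]
tcp_rot: [1.78, 2.588, 0.001]
ft_force: [-0.1, -0.1, 1.4]
width: 0.0501
```

Call:
jog_arm(plan="0 0 0 0 0 0 0; 0 0 0 0 0 0 0; 0 0 0 0.03 0 0 0; 0 0 0 0.06 0 0 0; 0 0 0 0.09 0 0 0; 0 0 0 0.12 0 0 0; 0 0 0 0.14 0 0 0; 0 0 0 0.14 0 0 0")

```text
t: 7.9
position: [0.5248, 0.2946, 0.2745]
tcp_rot: [1.78, 2.588, 0.003]
ft_force: [0.7, 0.4, -3.6]
width: 0.0165
```

Run:
```python
from m import *
c=cam('side','side3.png')
cv2.imwrite('pics/c3.png',cv2.resize(c['pixels'][120:330,190:330,::-1],None,fx=2.8,fy=2.8,interpolation=cv2.INTER_CUBIC))
print(sensors.get_state()['position'])
```

```text
[0.5243351  0.29397725 0.2732882 ]
```

View pics/c3.png

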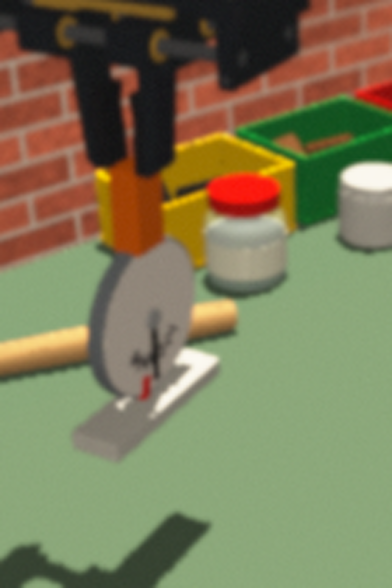

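Call:
jog_arm(plan="0 -0.02 0.01 0.02 0 0 -8; 0 -0.04 0.02 0.04 0 0 -16; 0 -0.06 0.03 0.06 0 0 -24; 0 -0.08 0.03 0.08 0 0 -32; 0 -0.1 0.04 0.1 0 0 -40; 0 -0.12 0.04 0.1 0 0 -47; 0 -0.13 0.05 0.1 0 0 -50; 0 -0.13 0.05 0.1 0 0 -50")

```text
t: 8.95
position: [0.3931, 0.3446, 0.3725]
tcp_rot: [2.705, 1.598, -0.004]
ft_force: [0.3, 0.5, -3.5]
width: 0.0164
```

Call:
jog_arm(plan="0 0 0 0 0 0 0; 0 0 0 0 0 0 0; 0 0 0 0 0 0 0; 0 0 0 0 0 0 0; 0 0 0 0 0 0 0; 0 0 0 0 0 0 0")

```text
t: 9.7
position: [0.3945, 0.3443, 0.3738]
tcp_rot: [2.707, 1.593, 0.0]
ft_force: [-0.2, 0.3, -4.1]
width: 0.0163
```

Run:
```python
from m import *
np.set_printoptions(precision=4,suppress=True)
s=sensors.get_state(); r=cv2.Rodrigues(s['tcp_rot'])[0]; print(s['position'],np.degrees(np.arctan2(r[1,1],r[0,1])),r[:,2],s['width'])
c=cam('side'); X=r[:,1]; X=X if X[0]>0 else -X; Z=-r[:,2]; Y=np.cross(Z,X)
D=s['position']+Z*(.064-.1335); e=np.asarray(c['eye'])
F=np.mean([cam('side')['pixels'].astype(float) for _ in range(6)],0)
n=-X
# rectified view of dial plane +-60mm, 10px/mm ->4 px/mm ; u to right = -Y? (seen from -X side: right = -Y)
g=np.arange(-60,60,.25)/1000; U,V=np.meshgrid(g,g)   # U right, V down
P=D+n*.005+U[...,None]*(-Y)-V[...,None]*Z
q=(P-e).reshape(-1,3)@R(c); K=np.asarray(c['K'],float)
uv,_=cv2.projectPoints(q,np.zeros(3),np.zeros(3),K,np.array([c['k1'],0,0,0,0.]))
uv=uv.reshape(480,480,2).astype(np.float32)
print('img pos',uv[240,240])
W=cv2.remap(F.astype(np.float32),uv[...,0],uv[...,1],cv2.INTER_CUBIC).clip(0,255).astype(np.uint8)
cv2.imwrite('pics/dial.png',W[:,:,::-1]); np.save('dial.npy',W)
h=cv2.cvtColor(W,cv2.COLOR_RGB2HSV); red=((h[...,0]>168)|(h[...,0]<5))&(h[...,1]>110)
red[:240]=0; v,u=np.nonzero(big(red)); 
print('red at', (u.mean()-240)/4,(v.mean()-240)/4, 'angle',np.arctan2(240-u.mean(),v.mean()-240),len(u))
```

```text
[0.3945 0.3443 0.3738] -29.041190067914567 [ 0.0002  0.     -1.    ] 0.01634947037327293
img pos [262.2746 186.2026]Traceback (most recent call last):
  File "<stdin>", line 18, in <module>
  File "m.py", line 6, in big
    n,l,s,_=cv2.connectedComponentsWithStats(m.astype(np.uint8)); return l==1+np.argmax(s[1:,4])
                                                                              ~~~~~~~~~^^^^^^^^^
    return _wrapfunc(a, 'argmax', axis=axis, out=out, **kwds)
    return bound(*args, **kwds)
ValueError: attempt to get argmax of an empty sequence
```

View pics/dial.png

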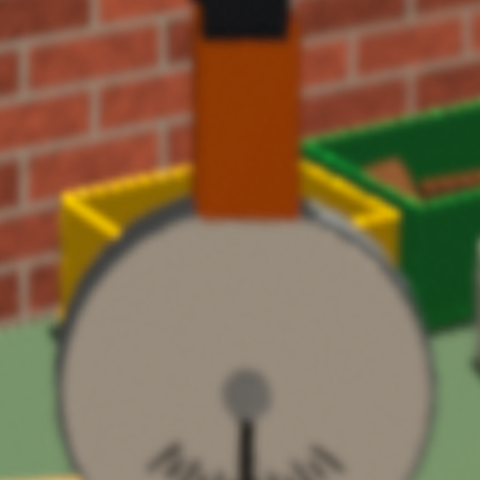

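```bash
cat > dial.py <<'E'
from m import *
np.set_printoptions(precision=4,suppress=True)
def dial(off,name,N=6):
    s=sensors.get_state(); r=cv2.Rodrigues(s['tcp_rot'])[0]; print(s['position'],np.degrees(np.arctan2(r[1,1],r[0,1])),r[:,2],s['width'])
    c=cam('side'); X=r[:,1]; X=X if X[0]>0 else -X; Z=-r[:,2]; Y=np.cross(Z,X)
    D=s['position']+Z*off; e=np.asarray(c['eye'])
    F=np.mean([cam('side')['pixels'].astype(float) for _ in range(N)],0)
    g=np.arange(-60,60,.25)/1000; U,V=np.meshgrid(g,g)
    P=D-X*.005+U[...,None]*(-Y)-V[...,None]*Z
    q=(P-e).reshape(-1,3)@R(c)
    uv=cv2.projectPoints(q,np.zeros(3),np.zeros(3),np.asarray(c['K'],float),np.array([c['k1'],0,0,0,0.]))[0].reshape(480,480,2).astype(np.float32)
    W=cv2.remap(F.astype(np.float32),uv[...,0],uv[...,1],cv2.INTER_CUBIC).clip(0,255).astype(np.uint8)
    cv2.imwrite('pics/'+name,W[:,:,::-1])
    h=cv2.cvtColor(W,cv2.COLOR_RGB2HSV); red=((h[...,0]>168)|(h[...,0]<5))&(h[...,1]>110); red[:240]=0
    v,u=np.nonzero(big(red)); print('red',u.mean(),v.mean(),len(u),'mm',(u.mean()-240)/4,(v.mean()-240)/4)
    print('angle',np.arctan2(240-u.mean(),v.mean()-240))
E
python3 -c "
from dial import *
dial(.064-.1335-.038,'dial2.png')"
```

```text
[0.3945 0.3443 0.3737] -29.04156354493489 [ 0. -0. -1.] 0.0161670300336361
red 202.54751131221718 404.1066580478345 1547 mm -9.363122171945705 41.02666451195863
angle 0.2243775522490633
```

View pics/dial2.png

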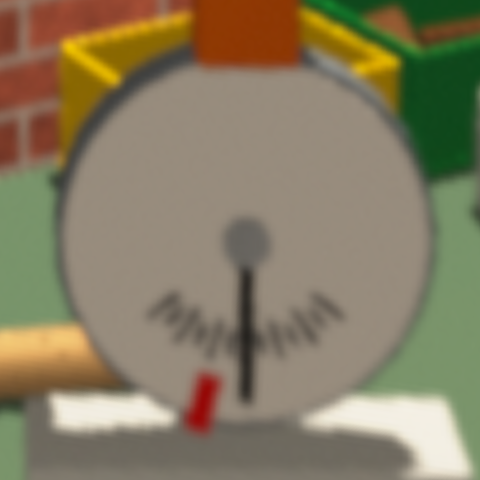

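Call:
jog_arm(plan="0 0.02 -0.01 -0.02 0 0 8; 0 0.04 -0.02 -0.04 0 0 16; 0 0.06 -0.03 -0.06 0 0 24; 0 0.08 -0.04 -0.08 0 0 32; 0 0.1 -0.05 -0.1 0 0 40; 0 0.12 -0.05 -0.13 0 0 47; 0 0.13 -0.05 -0.16 0 0 50; 0 0.13 -0.05 -0.185 0 0 50")

```text
t: 11.4
position: [0.5258, 0.2936, 0.1872]
tcp_rot: [1.783, 2.587, 0.0]
ft_force: [-0.5, -0.5, -2.6]
width: 0.0163
```

Call:
jog_arm(plan="0 0 0 -0.006 0 0 0; 0 0 0 -0.01 0 0 0; 0 0 0 -0.01 0 0 0")

```text
t: 11.78
position: [0.5248, 0.2947, 0.1796]
tcp_rot: [1.78, 2.588, 0.002]
ft_force: [0.0, -0.3, -2.8]
width: 0.0164
```

Call:
jog_arm(plan="0 0 0 -0.003 0 0 0; 0 0 0 -0.006 0 0 0; 0 0 0 -0.008 0 0 0; 0 0 0 -0.008 0 0 0")

```text
t: 12.28
position: [0.5245, 0.2945, 0.1709]
tcp_rot: [-1.78, -2.589, -0.001]
ft_force: [-0.4, -0.4, -1.8]
width: 0.0164
```

Call:
jog_arm(plan="0 0 0 -0.002 0 0 0; 0 0 0 -0.003 0 0 0; 0 0 0 -0.003 0 0 0")

```text
t: 12.65
position: [0.5265, 0.2956, 0.1703]
tcp_rot: [1.78, 2.586, 0.009]
ft_force: [0.3, -0.8, 10.9]
width: 0.017
```

Call:
jog_arm(plan="0 0 0 0.002 0 0 0; 0.6 0 0 0.002 0 0 0; 0.6 0 0 0.002 0 0 0; 0.6 0 0 0.002 0 0 0; 0.6 0 0 -0.02 0 0 0; 0.6 0 0 -0.036 0 0 0; 0.6 0 0 -0.036 0 0 0; 0 0 0 -0.036 0 0 0")

```text
t: 13.65
position: [0.5247, 0.2946, 0.1321]
tcp_rot: [1.78, 2.588, 0.001]
ft_force: [0.1, -0.1, 0.5]
width: 0.0451
```

Call:
jog_arm(plan="0 0 0 0 0 0 0; 0 0 0 0 0 0 0; 0 0 0 0 0 0 0; 0 0 0 0 0 0 0; 0 0 0 0 0 0 0; 0 0 0 0 0 0 0; 0 0 0 0 0 0 0; 0 0 0 0 0 0 0")

```text
t: 14.65
position: [0.5248, 0.2944, 0.1321]
tcp_rot: [1.78, 2.588, 0.001]
ft_force: [0.8, 0.3, 5.6]
width: 0.0176
```

Call:
jog_arm(plan="0 0 0 0.03 0 0 0; 0 0 0 0.07 0 0 0; 0 0 0 0.12 0 0 0; 0 0 0 0.17 0 0 0; 0 0 -0.03 0.2 0 0 -2; 0 0 -0.07 0.2 0 0 -4; 0 0.01 -0.11 0.2 0 0 -6; 0 0.01 -0.15 0.2 0 0 -7.9")

```text
t: 15.65
position: [0.5341, 0.142, 0.3304]
tcp_rot: [-1.956, -2.457, 0.004]
ft_force: [0.6, -0.7, -3.5]
width: 0.0177
```

```bash
python3 -c "
from m import *
s=sensors.get_state(); r=cv2.Rodrigues(s['tcp_rot'])[0]; print(s['position'],np.degrees(np.arctan2(r[1,1],r[0,1])),r[:,2],s['width'],s['ft_force'])"
```

```text
[0.53405926 0.14202478 0.33036985] 12.956437834080457 [-0.00248711 -0.00140348 -0.99999592] 0.017688594991470744 [ 0.56300542 -0.66959104 -3.48090492]
```

Call:
jog_arm(plan="0 0.003 -0.05 0 0 0 0; 0 0.006 -0.1 0 -2 -0.5 0; 0 0.009 -0.15 0 -4 -0.9 0; 0 0.012 -0.2 0 -7 -1.6 0; 0 0.014 -0.24 -0.01 -10 -2.3 0; 0 0.015 -0.28 -0.03 -12.5 -2.9 0; 0 0.015 -0.302 -0.05 -14.5 -3.4 0; 0 0.015 -0.302 -0.06 -14.5 -3.4 0")

```text
t: 16.65
position: [0.5473, -0.159, 0.2694]
tcp_rot: [1.826, 2.294, -0.243]
ft_force: [-0.2, 0.5, -3.6]
width: 0.0176
```

Call:
jog_arm(plan="0 0 0 0 0 0 0; 0 0 0 0 0 0 0; 0 0 0 0 0 0 0; 0 0 0 0 0 0 0")

```text
t: 17.15
position: [0.5498, -0.1574, 0.2722]
tcp_rot: [1.821, 2.292, -0.236]
ft_force: [1.0, -0.2, -2.7]
width: 0.0177
```

```bash
cat > st.py <<'E'
from m import *
np.set_printoptions(precision=4,suppress=True)
s=sensors.get_state(); r=cv2.Rodrigues(s['tcp_rot'])[0]; a=np.radians(13.08)
J=np.array([[np.cos(a),-np.sin(a),0],[np.sin(a),np.cos(a),0],[0,0,1]])
p=J.T@(s['position']-[.564,-.2254,0]); q=J.T@r; g=p+q[:,2]*.132
print('tcp jig',p,'gauge origin jig',g,'tilt',np.arctan2(q[1,2]*-1,-q[2,2]),'roll x',q[0,2],'yaw',q[:,1],s['ft_force'],s['width'],s['t'])
E
python3 - <<'E'
from st import *
c=cam('side'); cv2.imwrite('pics/c4.png',cv2.resize(c['pixels'][110:260,330:470,::-1],None,fx=4,fy=4,interpolation=cv2.INTER_CUBIC))
E
```

```text
tcp jig [0.0015 0.0694 0.2722] gauge origin jig [0.0018 0.0355 0.1447] tilt 0.26007957869211645 roll x 0.001572352598987768 yaw [1.     0.0001 0.0016] [ 0.9838 -0.1578 -2.7174] 0.017654417446912526 17.15
```

View pics/c4.png

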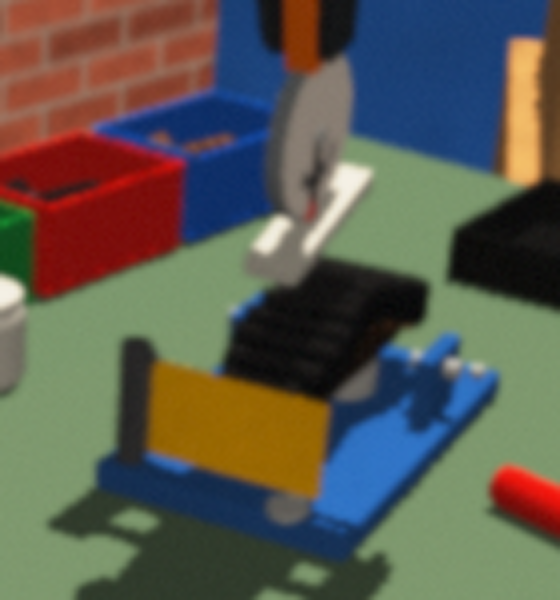

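Call:
jog_arm(plan="0 0 0 -0.015 0 0 0; 0 0 0 -0.028 0 0 0; 0 0 0 -0.034 0 0 0; 0 0 0 -0.037 0 0 0; 0 0 0 -0.037 0 0 0; 0 0 0 -0.037 0 0 0")

```text
t: 17.95
position: [0.5498, -0.1578, 0.2351]
tcp_rot: [1.822, 2.292, -0.237]
ft_force: [0.1, -0.5, -3.6]
width: 0.0175
```

Call:
jog_arm(plan="0 0 0 -0.001 0 0 0; 0 0 0 -0.002 0 0 0; 0 0 0 -0.003 0 0 0; 0 0 0 -0.003 0 0 0")

```text
t: 18.45
position: [0.5495, -0.1578, 0.2317]
tcp_rot: [1.822, 2.293, -0.237]
ft_force: [-0.2, -0.4, -3.6]
width: 0.018
```

Call:
jog_arm(plan="0 0 0 -0.001 0 0 0; 0 0 0 -0.002 0 0 0; 0 0 0 -0.002 0 0 0")

```text
t: 18.82
position: [0.5494, -0.1578, 0.2296]
tcp_rot: [1.822, 2.293, -0.237]
ft_force: [0.0, -0.3, -3.4]
width: 0.0178
```

Call:
jog_arm(plan="0 0 0 -0.001 0 0 0; 0 0 0 -0.001 0 0 0")

```text
t: 19.08
position: [0.5495, -0.1577, 0.2287]
tcp_rot: [1.822, 2.293, -0.237]
ft_force: [-0.2, -0.5, -3.7]
width: 0.0178
```

Call:
jog_arm(plan="0 0 0 -0.001 0 0 0; 0 0 0 -0.001 0 0 0")

```text
t: 19.32
position: [0.5496, -0.1577, 0.2278]
tcp_rot: [1.822, 2.292, -0.237]
ft_force: [-0.9, -0.2, -3.1]
width: 0.0179
```

Call:
jog_arm(plan="0 0 0 -0.001 0 0 0; 0 0 0 -0.001 0 0 0")

```text
t: 19.58
position: [0.5498, -0.1575, 0.2276]
tcp_rot: [1.821, 2.292, -0.237]
ft_force: [-1.6, 1.6, 5.2]
width: 0.0175
```

Call:
jog_arm(plan="0 0 0 0 0 0 0; 0 0 0 0 0 0 0; 0 0 0 0 0 0 0; 0 0 0 0 0 0 0; 0 0 0 0 0 0 0; 0 0 0 0 0 0 0; 0 0 0 0 0 0 0; 0 0 0 0 0 0 0")

```text
t: 20.58
position: [0.5499, -0.1575, 0.2276]
tcp_rot: [1.821, 2.292, -0.236]
ft_force: [-2.3, 2.0, 5.5]
width: 0.018
```

Run:
```python
from st import *
from dial import dial
dial(.064-.132,'dial3.png',10)
s=sensors.get_state(); print(s['ft_force'],s['qd'].max())
# pointer vs mark in the rectified picture; gate angle from top
W=cv2.imread('pics/dial3.png'); 
t=cam('top')
y=mask(t,(18,120,60),(35,255,255),(370,190,435,290)); uv,P=cloud(t,y); k=P[:,2]>.075
print('gate',k.sum(),cv2.minAreaRect(onz(t,uv[k],.085)[:,:2].astype(np.float32)) if k.sum()>5 else 0)
```

```text
tcp jig [0.0016 0.0693 0.2276] gauge origin jig [0.0018 0.0354 0.1   ] tilt 0.26045232280486236 roll x 0.001728273129189101 yaw [ 1.     -0.0001  0.0018] [-2.2866  2.0143  5.4619] 0.017994315789924418 20.575
[ 0.5499 -0.1575  0.2276] 13.073456364566624 [ 0.06   -0.2504 -0.9663] 0.017994315789924418
red 201.91926458832933 419.67306155075937 1251 mm -9.520183852917668 44.91826538768984
angle 0.2088539305259708
[-2.3941  1.637   5.7121] 0.002150835351468253
gate 257 ((0.5572757720947266, -0.10684580355882645), (0.04903465509414673, 0.14400579035282135), 85.9336166381836)
```

View pics/dial3.png

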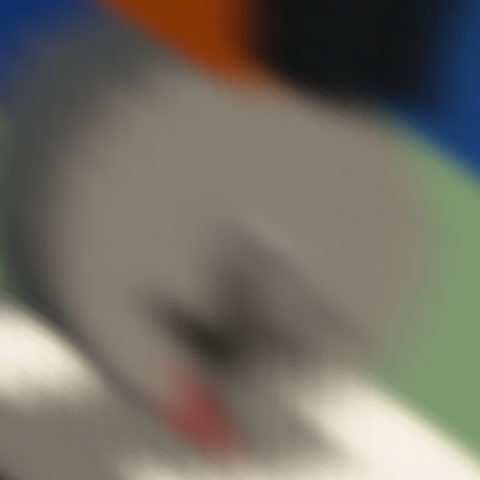

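Run:
```python
from st import *
for n in('side','top'):
    c=cam(n); h=hsv(c)
    uv,P=cloud(c,c['z_map']>0); C=(P-[.564,-.2254,0])@J
    col=h[uv[:,1],uv[:,0]]
    # base: white, near
    G=(C-g); th=.26; y=G[:,1]*np.cos(th)-G[:,2]*np.sin(th); z=G[:,1]*np.sin(th)+G[:,2]*np.cos(th); x=G[:,0]
    k=(abs(x)<.02)&(abs(y)<.06)&(z>.004)&(z<.022)&(col[:,1]<60)&(col[:,2]>140)
    print(n,'base',k.sum(),z[k].mean() if k.any() else 0, 'extra tilt (up towards +y)',np.polyfit(y[k],z[k],1) if k.sum()>20 else 0, y[k].min(),y[k].max())
    k=(col[:,0]>17)&(col[:,0]<36)&(col[:,1]>120)&(C[:,2]>.03)&(C[:,2]<.09)&(abs(C[:,1]-.129)<.03)&(C[:,0]>-.06)&(C[:,0]<.06)
    print('gate',k.sum(),'slope dy/dx',np.polyfit(C[k,0],C[k,1],1) if k.sum()>10 else 0)
```

```text
tcp jig [0.0016 0.0694 0.2275] gauge origin jig [0.0018 0.0354 0.1   ] tilt 0.26042177901438923 roll x 0.001710250007560078 yaw [ 1.     -0.      0.0018] [-2.0461  1.9924  5.2077] 0.017767131974315144 21.175
side base 211 0.010717465122766372 extra tilt (up towards +y) [0.0053 0.0107] -0.05667711308648521 0.04819951204242042
gate 1001 slope dy/dx [-0.004   0.1299]Traceback (most recent call last):
  File "<stdin>", line 9, in <module>
    return umr_minimum(a, axis, None, out, keepdims, initial, where)
ValueError: zero-size array to reduction operation minimum which has no identity
```

```bash
python3 -c "
from workcell import workorder; print(workorder.sign_off())"
```

```text
the job is handed in; nothing more can be done
None
```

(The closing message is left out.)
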